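# Crank the tray tipper to its stop, then back off a quarter turn

### The job

Stand the grey bin on the table under the tray's spout, then crank the tipper's wheel clockwise by its handle until you feel the stop, so that all four coin cells slide out into the bin. Then back the wheel off a quarter turn so that the screw does not jam, let go, and leave the other things on the bench where they lie.

Things in the scene. Friction and masses are not known exactly. Their poses are not given: they have to be found in the camera images.
- hub (a point): Centre of the tipper's bare aluminium crank wheel (rim 102 mm over all, 12 mm thick, three spokes), 165 mm above the table. z is the wheel's axis, pointing up out of the wheel and leaning 30 degrees from vertical, away from the tray. x and y turn with the wheel.
- handle (a point): Black crank handle, a freely spinning 18 mm cylinder standing on the wheel's rim parallel to its axis, from 10 to 62 mm above the rim's plane. This point: on the handle's axis, 36 mm above the rim's plane, 45 mm out from the wheel's axis; z towards its free end. As it spins, a gripper can carry it round without turning.
- nut (a joint): Travel of the jack's nut inside the gearbox, m, growing as the wheel is turned clockwise (looking down onto it, against hub z), only 1 mm a turn: far too fine to set the wheel by. Clockwise tips the tray, from about level to 40 degrees. The wheel has two to three turns to go to a hard stop, whose place must be felt; it takes 2 to 5 N at the handle and stays where left.
- drop_point (a point): Point on the table just outside the tray's spout: the centre of the free place for the bin's middle, with the bin's y axis along this point's y, which points level straight away from the tray. The tipper's base plate ends 75 mm from the point on its -y side, so a bin 120 mm long has 15 mm to spare there.
- spout (a point): Middle of the spout's lip on the tray, on its floor, 104 mm above the table while level, dipping about 25 mm as the tray tips; the mouth is 50 mm wide. y points out of the spout. The tray is a 150 mm square steel pan with 18 mm walls standing cornerwise; its far corner, 214 mm back from the lip, rises to about 230 mm above the table.
- bin_mid (a point): Grey open parts bin, loose on the table: 100 mm along x, 120 mm along y, 55 mm high, 4 mm walls, about 180 g. Origin at its centre, half-way up (27.5 mm over the table); z up. A grip lug stands on the middle of its +y end wall.
- bin_lug (a point): Grip lug of the bin: an upright plate 10 mm thick (along x) sticking 32 mm out of the +y end wall, from 2 to 50 mm above the bin's underside. This point: mid-thickness, 78 mm from the bin's centre along +y, 30 mm above the underside; axes as the bin's.
- cell0_mid (a point): Coin cell, a plain steel disc 24 mm in diameter and 7.8 mm high, lying in the tray; origin at its centre.
- cell0: The same coin cell; origin under its middle.
- cell1_mid (a point): Coin cell, a plain steel disc 24 mm in diameter and 7.8 mm high, lying in the tray; origin at its centre.
- cell1: The same coin cell; origin under its middle.
- cell2_mid (a point): Coin cell, a plain steel disc 24 mm in diameter and 7.8 mm high, lying in the tray; origin at its centre.
- cell2: The same coin cell; origin under its middle.
- cell3_mid (a point): Coin cell, a plain steel disc 24 mm in diameter and 7.8 mm high, lying in the tray; origin at its centre.
- cell3: The same coin cell; origin under its middle.
- ruler: Bystander: steel rule, 155 x 26 x 4 mm, flat on the cutting mat; origin under its middle.
- knife: Bystander: utility knife, 180 mm long, 14 mm high, on the cutting mat; origin under its middle.
- tape: Bystander: roll of white tape lying flat, 72 mm across, 18 mm high; origin under its middle.
- wrench: Bystander: small open-ended wrench, 120 mm long, lying on the tipper's base plate beside the wheel's post; origin under its middle.

How it is judged:
On the way:
1. the wheel is cranked right up against its stop (value of joint nut above 0.00272 m), for 0.1 s.
At the end, for the whole second after the job is handed in: The wheel is at rest 68 to 112 degrees back from its stop; all four coin cells lie at rest inside the bin; the bin stands upright on the table (value of joint nut between 0.00244 and 0.00256 m and angle between bin_mid's own z axis and vertical below 0.08 rad and height (world z) of bin_mid below 0.035 m and x of cell0_mid in the frame of bin_mid between -0.05 and 0.05 m and y of cell0_mid in the frame of bin_mid between -0.06 and 0.06 m and z of cell0_mid in the frame of bin_mid between -0.03 and 0.02 m and linear speed of each of cell0, cell1, cell2, cell3 below 0.03 m/s and x of cell1_mid in the frame of bin_mid between -0.05 and 0.05 m and y of cell1_mid in the frame of bin_mid between -0.06 and 0.06 m and z of cell1_mid in the frame of bin_mid between -0.03 and 0.02 m and x of cell2_mid in the frame of bin_mid between -0.05 and 0.05 m and y of cell2_mid in the frame of bin_mid between -0.06 and 0.06 m and z of cell2_mid in the frame of bin_mid between -0.03 and 0.02 m and x of cell3_mid in the frame of bin_mid between -0.05 and 0.05 m and y of cell3_mid in the frame of bin_mid between -0.06 and 0.06 m and z of cell3_mid in the frame of bin_mid between -0.03 and 0.02 m); the robot touches nothing.
It fails at once if a bystander (ruler, knife, tape or wrench) is moved more than 30 mm (distance of any of ruler, knife, tape, wrench from where it was at the start of the episode above 0.03 m).
It also fails if it takes over 72 s, if anything falls off the work surface, if the arm or the gripper's body presses on something with over 40 N, if the wrist force passes 120 N, or if a joint passes its speed limit or range.

### The arm

A 7-joint arm with a two-finger parallel gripper is mounted at the origin on the work surface. World frame = base frame: x ahead of the robot, y to its left, z up, the work surface at z = 0. Lengths are in m, angles in rad, forces in N, time in s.
With the tool pointing down it reaches from about 0.425 to 0.925 m from the base axis. Payload 6.8 kg.
Tool frame: the origin (TCP) lies midway between the tips of the shut fingers; the grasp point (between the pads) lies 19 mm behind it; z points along the fingers, y is the line along which they close (so a half turn about z gives the same grasp; the last joint's range is limited). The gripper opens to 85 mm and grips with 20 to 120 N. Pads are 22 mm wide; open, the fingers measure 114 mm over their backs; the gripper's body (76 mm by 85 mm) begins 54 mm behind the grasp point. The pads swing forward as they close: fully open they stand 13 mm farther back than shut.
Start: joints at [1.005, 0.477, 0.022, 1.555, -0.011, 1.109, -0.083], TCP at [0.298, -0.606, 0.231] pointing down, gripper open.
Joint ranges: [-2.96, 2.96], [-0.34, 2.1], [-1.41, 1.46], [0.24, 2.44], [-1.37, 4.51], [0.17, 1.92], [-2.96, 2.96]. Speed limits (rad/s): [2.39, 2.39, 3.14, 3.14, 3.14, 3.14, 3.14].

### API

Orientations are given as a unit quaternion [w, x, y, z].
In Python, from station import bot, eyes, ticket gives the robot as it stands.
- The arm moves only by the shell command python3 -m crank 'ROWS' [FORCE]. ROWS is text: rows parted by semicolons, each of 7 numbers parted by spaces: the shift along the tool's x, y, z in units of 0.5 m (1.0 is 0.5 m), then the turn, a rotation vector about the tool's x, y, z in units of 180 degrees (1.0 is 180 degrees), then the closure, from 0 (fully open) to 1 (shut). A call has 1 to 20 rows; each row is the pose to reach, as a shift and turn from the pose commanded when the call began, along the tool's axes at that moment, turning the shorter way round; what a row does not reach only later rows make up. A row lasts 1/10 s, in which the tool goes at most 50 mm and 8.59 degrees, less where a joint would pass 70% of its speed; a pose out of reach is approached as far as the arm can. A call with a number of a shift or a turn outside -1 to 1 is refused whole. A call with a gripper value outside its range is refused whole. The fingers move at their own pace and stop on an object; FORCE is the grip in N (left out, the last holds). Time passes only in rows, so rows that repeat a pose let the fingers close. It gives the time, the measured TCP pose, the force, the opening and the grip force at its end, in the units of the state.
- bot.get_obs(): the state, without advancing time (a new reading comes with each control period).
- eyes.read_camera(name): name is "side" or "top"; returns a dict with "image" (400x640x3 uint8, red, green, blue), "K" (3x3 intrinsics, pixels), "dist" ([k1, k2, p1, p2, k3] as OpenCV has them; the pictures are not rectified), "R" (3x3) and "t" (3): a world point X has camera coordinates R X + t. Camera axes: x right, y down, z forward; pixel columns grow to the right and rows downward; lengths in m; the calibration is good to about 2 mm. A picture is of the moment at which its call begins. There is no depth.
- ticket.hand_in(): hands the job in; it is judged then, once.
The state is a dict: "t": time; "q": joint angles; "joint_vel": joint speeds; "joint_torque": joint torques, N m; "eef_pos": TCP position; "tool_rot": TCP orientation; "contact_force": force on the tool from outside, world axes, zero at the start; "torque": the same for the moment, N m; "gripper_width": opening from 0.0 (shut) to 1.0 (fully open); "grasp_force": force on a finger pad.
Only numpy, scipy, OpenCV 4.12 (cv2) and the standard library are available. Lean on these libraries where they do the work, as an engineer would, in place of code of your own. Each camera call takes 0.05 s, during which the arm holds its last target. There are 200 camera calls.

## Working session

There is one attempt and no reset: what is moved stays moved. The work goes in short steps, Python scripts to look and compute and a shell command to move; the robot and the scene stay as the last step left them, time stands still between calls to the robot, and variables do not carry over. Pictures are saved under pics/ and viewed, at most 10 in all, crops included, and the job is handed in when it is done.

```bash
ls; mkdir -p pics
python3 - <<'E'
from station import bot, eyes
import cv2,numpy as np
np.set_printoptions(precision=4,suppress=True)
o=bot.get_obs();print(o)
for n in("top","side"):
    c=eyes.read_camera(n);cv2.imwrite(f"pics/{n}0.png",c["image"][:,:,::-1])
    print(n,c["K"],c["dist"],c["R"],c["t"],-np.array(c["R"]).T@c["t"])
    np.savez(f"{n}.npz",**{k:c[k] for k in("K","dist","R","t")})
E
```

```text
pics
{'t': 0.0, 'q': array([ 1.0049,  0.4778,  0.0224,  1.5565, -0.0115,  1.1093, -0.0831]), 'joint_vel': array([ 0.0009,  0.0001, -0.0003,  0.0012,  0.0014, -0.0012,  0.0013]), 'joint_torque': array([ -0.0004, -59.6448,   1.6077, -28.12  ,   0.0125,   0.0094,
        -0.0001]), 'eef_pos': array([ 0.298 , -0.605 ,  0.2303]), 'tool_rot': array([-0.0009,  0.9739,  0.2269, -0.0003]), 'contact_force': array([-0.8456, -0.5119, -0.1779]), 'torque': array([-0.012 ,  0.0112,  0.0113]), 'grasp_force': 0.0, 'gripper_width': 1.0040933445294524}
top [[442.5832   0.     319.0965]
 [  0.     442.5832 201.5694]
 [  0.       0.       1.    ]] [0.0155 0.     0.     0.     0.    ] [[-0.0034 -1.      0.0053]
 [-0.9888  0.0026 -0.1492]
 [ 0.1492 -0.0058 -0.9888]] [-0.0939  0.5353  1.2919] [ 0.3362 -0.0877  1.3578]
side [[374.0624   0.     315.9282]
 [  0.     374.0624 209.8564]
 [  0.       0.       1.    ]] [-0.048  0.     0.     0.     0.   ] [[-0.8739 -0.4859  0.0171]
 [-0.2761  0.4669 -0.8401]
 [ 0.4002 -0.7389 -0.5421]] [0.4316 0.2957 0.9256] [0.0883 0.7556 0.7428]
```

View pics/top0.png

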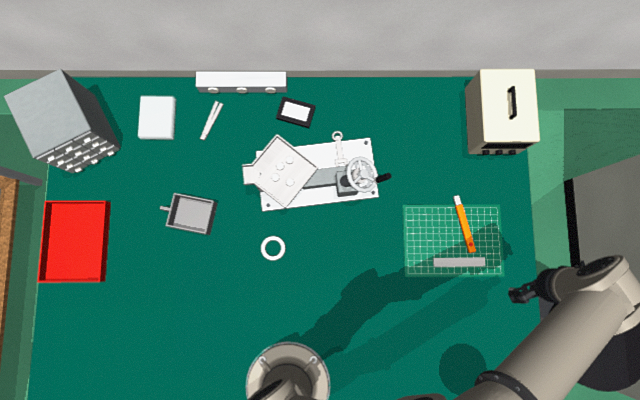

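View pics/side0.png

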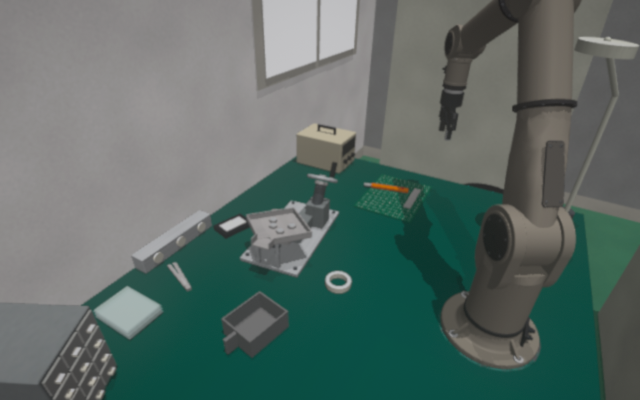

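The top view shows the tipper with its tray at about (280,170) and wheel at (360,175). The handle is at (384,178), the bin at (190,213) with its lug to the left at (164,208), and the tape at (273,248). I'll zoom in on both views to measure.

Run:
```python
import cv2
a=cv2.imread("pics/top0.png")[120:265,150:400];cv2.imwrite("pics/tc.png",cv2.resize(a,None,fx=3.2,fy=3.2,interpolation=cv2.INTER_CUBIC))
a=cv2.imread("pics/side0.png")[155:365,210:360];cv2.imwrite("pics/sc.png",cv2.resize(a,None,fx=2.8,fy=2.8,interpolation=cv2.INTER_CUBIC))
```

```text
(no output)
```

View pics/tc.png

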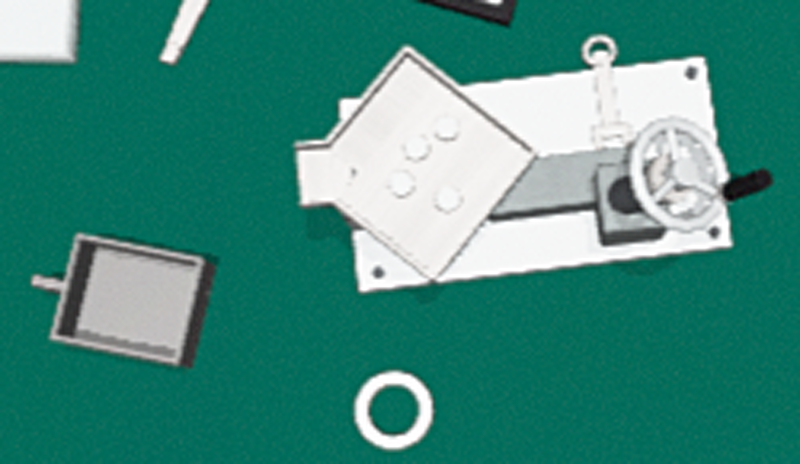

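View pics/sc.png

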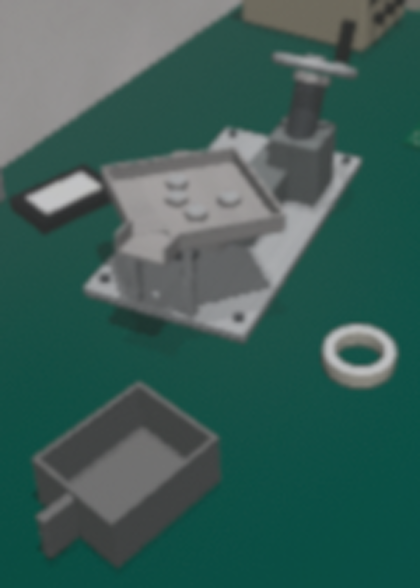

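Top crop: the bin rim, the base plate corners, spout lip (296..303, 143..207), wheel centre (676,172) and handle (727,190)-(768,178). The side crop shows the same points: the wheel at (316,64), handle tip (348,24) and bin rim corners. Now I'll triangulate.

```bash
cat > h.py <<'E'
import numpy as np,cv2
from scipy.optimize import least_squares
np.set_printoptions(precision=4,suppress=True)
C={n:dict(np.load(n+".npz")) for n in("top","side")}
def proj(n,X):
    c=C[n];return cv2.projectPoints(np.atleast_2d(X).astype(float),cv2.Rodrigues(c["R"])[0],c["t"].ravel(),c["K"],c["dist"].ravel())[0][:,0]
def T(*p): return np.array(p,float)/3.2+[150-.34,120-.34]
def S(*p): return np.array(p,float)/2.8+[210-.32,155-.32]
def ray(n,p,z):
    c=C[n];u=cv2.undistortPoints(np.array([[p]],float),c["K"],c["dist"].ravel())[0,0]
    d=c["R"].T@np.r_[u,1];o=-c["R"].T@c["t"].ravel();return o+d*(z-o[2])/d[2]
def tri(p,q):
    r=least_squares(lambda X:np.r_[(proj("top",X)-p)[0],(proj("side",X)-q)[0]],[.55,0,.1]);return r.x,np.abs(r.fun).max()
E
python3 - <<'E'
from h import *
print("hub",tri(T(676,172),S(316,64)),ray("top",T(676,172),.165))
print("htip",tri(T(768,178),S(348,24)))
print("hbase",tri(T(727,190),S(340,60)))
for a in[(338,98),(705,57),(731,245),(358,292)]:print("plate",ray("top",T(*a),.01))
for a in[(85,292),(245,338),(360,158),(228,128)]:print("plate side",ray("side",S(*a),.01))
for a in[(296,143),(303,207)]:print("lip",ray("top",T(*a),.104))
# bin fit
cx,cy=.05,.06
def mod(v):
    x,y,th=v;R=np.array([[np.cos(th),-np.sin(th)],[np.sin(th),np.cos(th)]])
    # order: local corners
    L=np.array([[cx,cy],[cx,-cy],[-cx,-cy],[-cx,cy]])
    P=L@R.T+[x,y]
    lug=R@[0,.092]+[x,y]
    return P,lug
def z(P,h):return np.c_[np.atleast_2d(P),np.full(len(np.atleast_2d(P)),h)]
tt=np.array([T(77,235),T(205,260),T(182,364),T(50,337)])
ss=np.array([S(35,460),S(140,383),S(217,437),S(118,525)])
# match: L0=(+x,+y)= far-left
for v0 in([.55,.32,-.2],):
    f=lambda v:np.r_[(proj("top",z(mod(v)[0],.055))-tt).ravel(),(proj("side",z(mod(v)[0],.055))-ss).ravel()]
    r=least_squares(f,v0,loss="soft_l1");print("bin",r.x,f(r.x).reshape(-1,2))
    l=mod(r.x)[1]; print("lugend top",(proj("top",z(l,.052))-[149.66,119.66])*3.2,(proj("side",z(l,.052))-[209.68,154.68])*2.8)
E
```

```text
hub (array([ 0.5922, -0.2105,  0.1673]), np.float64(0.747349586536302)) [ 0.5943 -0.2101  0.165 ]
htip (array([ 0.5844, -0.2847,  0.1895]), np.float64(0.3740500059354872))
hbase (array([ 0.5803, -0.255 ,  0.1552]), np.float64(0.058348910410813914))
plate [0.7025 0.1036 0.01  ]
plate [ 0.7433 -0.2565  0.01  ]
plate [ 0.5558 -0.2778  0.01  ]
plate [0.5111 0.081  0.01  ]
plate side [0.6932 0.1094 0.01  ]
plate side [0.5083 0.0841 0.01  ]
plate side [ 0.556 -0.277  0.01 ]
plate side [ 0.7414 -0.2531  0.01  ]
lip [0.6351 0.1275 0.104 ]
lip [0.5761 0.1199 0.104 ]
bin [ 0.498   0.2888 -0.1857] [[-0.5177  0.39  ]
 [-0.977  -0.1608]
 [-1.1914  0.4297]
 [ 0.0689  1.4816]
 [-0.2014 -0.8005]
 [-0.0994 -1.1283]
 [ 1.1346 -0.7835]
 [-0.9191 -0.7599]]
lugend top [[ 30.1083 282.8892]] [[ 42.9085 516.2805]]
```

```bash
cat >> h.py <<'E'
from scipy.spatial.transform import Rotation as Ro
D=np.array([-.118,.993,0]);E1=np.array([.993,.118,0]);HZ=np.array([.059,-.4965,.866]);HZ/=np.linalg.norm(HZ)
ED=np.cross(E1,HZ);ED/=np.linalg.norm(ED);ED*=np.sign(ED@-D);H=np.array([.593,-.2103,.166])
def down(th): # tool y along (cos th,sin th), z down
    y=np.array([np.cos(th),np.sin(th),0]);z=np.array([0,0,-1.]);return np.c_[np.cross(y,z),y,z]
RW=np.c_[np.cross(E1,-HZ),E1,-HZ]
def quat(q): return Ro.from_quat(np.r_[q[1:],q[0]]).as_matrix()
def rows(p0,R0,goals):
    for p,R in goals:
        print(np.round(np.r_[R0.T@(np.array(p)-p0)/.5,Ro.from_matrix(R0.T@R).as_rotvec()/np.pi],4))
E
python3 - <<'E'
from h import *;from station import bot
o=bot.get_obs();p,R=o["eef_pos"],quat(o["tool_rot"])
M=down(-.3)
rows(p,R,[([.5,-.3,.35],M)])
L=[.5124,.3655]
rows(np.array([.5,-.3,.35]),M,[([.5,.15,.33],down(-.186))])
E
```

```text
[ 0.6318 -0.3691 -0.2387 -0.0005 -0.0002 -0.2588]
[ 0.8598 -0.266   0.04    0.      0.     -0.0363]
```

```bash
r="0.632 -0.369 -0.239 0 0 -0.259 0.3"; python3 -m crank "0.632 -0.369 -0.239 0 0 -0.259 0.3;0.632 -0.369 -0.239 0 0 -0.259 0.3;0.632 -0.369 -0.239 0 0 -0.259 0.3;0.632 -0.369 -0.239 0 0 -0.259 0.3;0.632 -0.369 -0.239 0 0 -0.259 0.3;0.632 -0.369 -0.239 0 0 -0.259 0.3;0.632 -0.369 -0.239 0 0 -0.259 0.3;0.632 -0.369 -0.239 0 0 -0.259 0.3;0.632 -0.369 -0.239 0 0 -0.259 0.3"
python3 -m crank "0.86 -0.266 0.04 0 0 -0.036 0.3;0.86 -0.266 0.04 0 0 -0.036 0.3;0.86 -0.266 0.04 0 0 -0.036 0.3;0.86 -0.266 0.04 0 0 -0.036 0.3;0.86 -0.266 0.04 0 0 -0.036 0.3;0.86 -0.266 0.04 0 0 -0.036 0.3;0.86 -0.266 0.04 0 0 -0.036 0.3;0.86 -0.266 0.04 0 0 -0.036 0.3;0.86 -0.266 0.04 0 0 -0.036 0.3;0.86 -0.266 0.04 0 0 -0.036 0.3"
python3 - <<'E'
from h import *;from station import bot
o=bot.get_obs();p,R=o["eef_pos"],quat(o["tool_rot"]);print(o["q"],p,R)
M=down(-.186);L=[.5124,.3655]
rows(p,R,[(L+[.12],M),(L+[.012],M)])
E
```

```text
t: 1.0
eef_pos: [0.5043, -0.2943, 0.3525]
tool_rot: [0.001, 0.802, 0.598, 0.002]
contact_force: [0.1, -0.4, 0.5]
gripper_width: 0.702
grasp_force: 0.0
t: 2.0
eef_pos: [0.4981, 0.157, 0.3305]
tool_rot: [-0.002, 0.766, 0.642, 0.001]
contact_force: [0.5, -0.6, 0.2]
gripper_width: 0.7
grasp_force: 0.0
[ 0.1212  0.194  -0.6236  1.7552  0.116   1.2297 -0.708 ] [0.4981 0.157  0.3305] [[ 0.1748  0.9846 -0.001 ]
 [ 0.9846 -0.1748  0.0035]
 [ 0.0032 -0.0016 -1.    ]]
[ 0.4142 -0.0441  0.4224 -0.0005 -0.001   0.0033]
[ 0.4135 -0.0438  0.6384 -0.0005 -0.001   0.0033]
```

```bash
python3 -m crank "0.414 -0.044 0.422 0 0 0.003 0.3;0.414 -0.044 0.422 0 0 0.003 0.3;0.414 -0.044 0.422 0 0 0.003 0.3;0.414 -0.044 0.422 0 0 0.003 0.3;0.414 -0.044 0.422 0 0 0.003 0.3;0.414 -0.044 0.422 0 0 0.003 0.3;0.414 -0.044 0.422 0 0 0.003 0.3;0.414 -0.044 0.422 0 0 0.003 0.3"
python3 - <<'E'
from h import *;from station import bot,eyes
o=bot.get_obs();p,R=o["eef_pos"],quat(o["tool_rot"]);print(p)
M=down(-.186);L=[.5124,.3655]
rows(p,R,[(L+[.012],M)])
a=eyes.read_camera("side")["image"][250:390,200:320,::-1];b=eyes.read_camera("top")["image"][170:270,120:240,::-1]
cv2.imwrite("pics/g1.png",np.hstack([cv2.resize(a,(480,560),interpolation=2),cv2.resize(cv2.copyMakeBorder(b,0,40,0,0,0),(480,560),interpolation=2)])[:, :800])
E
```

```text
t: 2.8
eef_pos: [0.5163, 0.3564, 0.1182]
tool_rot: [0.0, 0.773, 0.635, -0.002]
contact_force: [-0.6, 0.7, -0.2]
gripper_width: 0.702
grasp_force: 0.0
[0.5163 0.3564 0.1182]
[ 0.017  -0.0108  0.2124 -0.0006  0.0008 -0.0029]
```

View pics/g1.png

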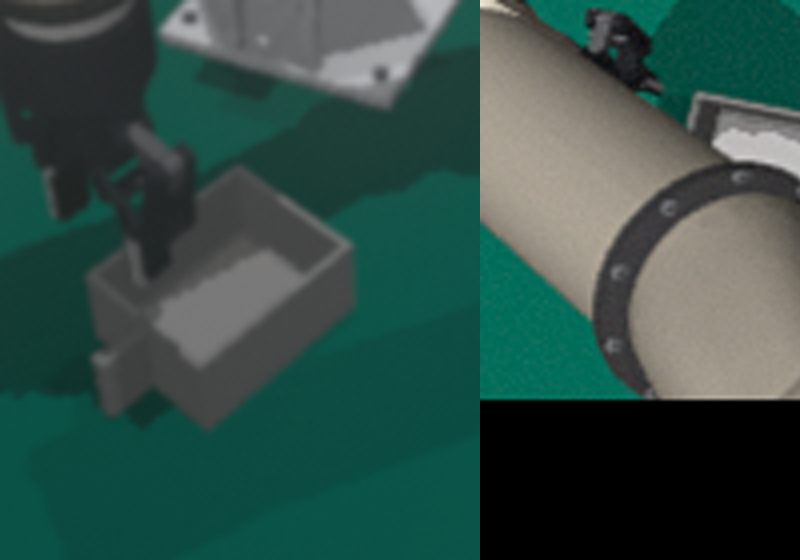

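The side view shows the open fingers above the lug, one tip to each side: (65,210) and (150,275), with the lug at (105,360). Now I'll lower and grip.

```bash
python3 -m crank "0.017 -0.011 0.1 0 0 -0.003 0.3;0.017 -0.011 0.1 0 0 -0.003 0.3"
python3 - <<'E'
from h import *;from station import bot,eyes
o=bot.get_obs();p,R=o["eef_pos"],quat(o["tool_rot"]);print(p)
M=down(-.186);L=[.5124,.3655]
rows(p,R,[(L+[.012],M)])
E
```

```text
t: 3.1
eef_pos: [0.5113, 0.3635, 0.0667]
tool_rot: [0.0, 0.77, 0.638, -0.003]
contact_force: [-1.9, -1.1, -1.2]
gripper_width: 0.699
grasp_force: 0.0
[0.5113 0.3635 0.0667]
[ 0.0048  0.0017  0.1093 -0.0011  0.0016 -0.0004]
```

```bash
python3 -m crank "0.005 0.002 0.07 0 0 0 0.3;0.005 0.002 0.109 0 0 0 0.3;0.005 0.002 0.109 0 0 0 0.3;0.005 0.002 0.109 0 0 0 0.3;0.005 0.002 0.109 0 0 0 1;0.005 0.002 0.109 0 0 0 1;0.005 0.002 0.109 0 0 0 1;0.005 0.002 0.109 0 0 0 1;0.005 0.002 0.109 0 0 0 1;0.005 0.002 0.109 0 0 0 1" 70
python3 - <<'E'
from h import *;from station import bot,eyes
o=bot.get_obs();p,R=o["eef_pos"],quat(o["tool_rot"]);print(p,R)
th=.119;M=down(th);c=np.array([.5986,.1698,0]);L=c+.078*D
print(L);dz=[0,0,p[2]]
rows(p,R,[(p+[0,0,.02],R),(L+[0,0,p[2]+.02],M),(L+dz,M)])
E
```

```text
t: 4.1
eef_pos: [0.5148, 0.3693, 0.0163]
tool_rot: [0.0, 0.77, 0.638, 0.001]
contact_force: [-1.6, -0.4, 7.5]
gripper_width: 0.109
grasp_force: 68.8
[0.5148 0.3693 0.0163] [[ 0.1852  0.9827  0.001 ]
 [ 0.9827 -0.1852  0.0004]
 [ 0.0005  0.0009 -1.    ]]
[0.5894 0.2473 0.    ]
[ 0.    0.   -0.04  0.    0.    0.  ]
[-0.2122  0.1918 -0.0399  0.0003 -0.0001 -0.0972]
[-0.2122  0.1918  0.0001  0.0003 -0.0001 -0.0972]
```

```bash
python3 -m crank "0 0 -0.04 0 0 0 1;0 0 -0.04 0 0 0 1;0 0 -0.04 0 0 0 1;-0.05 0.048 -0.04 0 0 -0.025 1;-0.1 0.096 -0.04 0 0 -0.05 1;-0.15 0.144 -0.04 0 0 -0.075 1;-0.212 0.192 -0.04 0 0 -0.097 1;-0.212 0.192 -0.04 0 0 -0.097 1;-0.212 0.192 -0.04 0 0 -0.097 1;-0.212 0.192 -0.04 0 0 -0.097 1"
python3 - <<'E'
from h import *;from station import bot,eyes
o=bot.get_obs();p,R=o["eef_pos"],quat(o["tool_rot"]);print(p)
th=.119;M=down(th);c=np.array([.5986,.1698,0]);L=c+.078*D
rows(p,R,[(L+[0,0,.0165],M)])
a=eyes.read_camera("side")["image"][150:330,210:360,::-1];b=eyes.read_camera("top")["image"][120:265,150:300,::-1]
cv2.imwrite("pics/g2.png",np.hstack([cv2.resize(a,None,fx=2.6,fy=2.6,interpolation=2),cv2.resize(cv2.copyMakeBorder(b,0,35,0,0,0),None,fx=2.6,fy=2.6,interpolation=2)]))
E
```

```text
t: 5.1
eef_pos: [0.588, 0.2481, 0.0347]
tool_rot: [-0.001, 0.664, 0.748, -0.0]
contact_force: [-0.5, -0.2, -2.4]
gripper_width: 0.111
grasp_force: 68.5
[0.588  0.2481 0.0347]
[-0.002   0.0026  0.0363 -0.0004 -0.0003  0.0001]
```

View pics/g2.png

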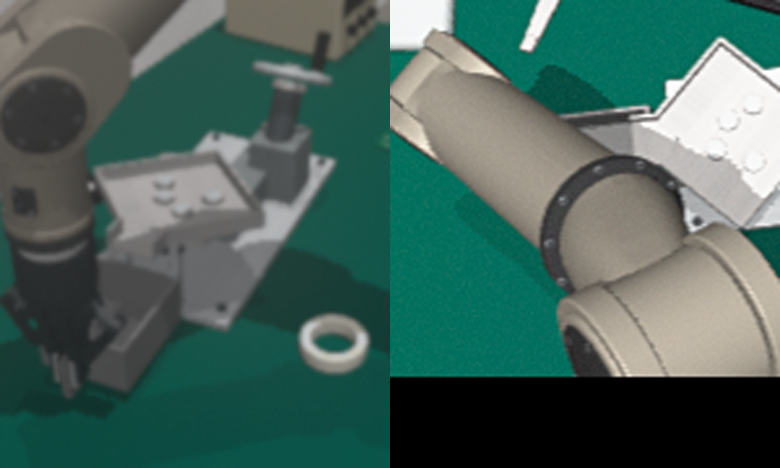

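Side view: the bin, held by its lug, is now under the spout (at about (150,270)) and clear of the plate. Next I lower it, release and go up.

```bash
python3 -m crank "-0.002 0.003 0.02 0 0 0 1;-0.002 0.003 0.037 0 0 0 1;-0.002 0.003 0.037 0 0 0 1;-0.002 0.003 0.037 0 0 0 1;-0.002 0.003 0.037 0 0 0 0.4;-0.002 0.003 0.037 0 0 0 0.4;-0.002 0.003 0.037 0 0 0 0.4;-0.002 0.003 0.037 0 0 0 0.4;-0.002 0.003 0 0 0 0 0.4;-0.002 0.003 -0.1 0 0 0 0.4;-0.002 0.003 -0.3 0 0 0 0.4;-0.002 0.003 -0.64 0 0 0 0.4;-0.002 0.003 -0.64 0 0 0 0.4;-0.002 0.003 -0.64 0 0 0 0.4;-0.002 0.003 -0.64 0 0 0 0.4;-0.002 0.003 -0.64 0 0 0 0.4;-0.002 0.003 -0.64 0 0 0 0.4;-0.002 0.003 -0.64 0 0 0 0.4"
python3 - <<'E'
from h import *;from station import bot,eyes
o=bot.get_obs();p,R=o["eef_pos"],quat(o["tool_rot"]);print(p,o["q"])
ph=np.radians(-20);G=H+.045*(np.cos(ph)*ED+np.sin(ph)*E1)+.036*HZ
print("handle",G)
W=G+.13*HZ
print(W);rows(p,R,[([.6,-.05,.36],down(.119)),(W,RW)])
rows(np.array([.6,-.05,.36]),down(.119),[(W,RW)])
E
```

```text
t: 7.0
eef_pos: [0.5903, 0.2462, 0.3562]
tool_rot: [0.0, 0.664, 0.748, 0.0]
contact_force: [1.1, -0.7, -0.1]
gripper_width: 0.602
grasp_force: 0.0
[0.5903 0.2462 0.3562] [ 0.027   0.4254 -0.7397  1.4445  0.2878  1.3812 -0.6031]
handle [ 0.5842 -0.2664  0.176 ]
[ 0.5918 -0.3309  0.2886]
[-0.5905 -0.051  -0.0077  0.0003  0.     -0.    ]
[-1.1464 -0.1339  0.1351  0.0003  0.1667  0.0003]
[-0.5559 -0.0829  0.1428 -0.0001  0.1667  0.0002]
```

```bash
python3 -m crank "-0.59 -0.051 0 0 0 0 0.35;-0.59 -0.051 0 0 0 0 0.35;-0.59 -0.051 0 0 0 0 0.35;-0.59 -0.051 0 0 0 0 0.35;-0.59 -0.051 0 0 0 0 0.35;-0.59 -0.051 0 0 0 0 0.35;-0.59 -0.051 0 0 0 0 0.35"
python3 -m crank "-0.556 -0.083 0.04 0 0.167 0 0.35;-0.556 -0.083 0.04 0 0.167 0 0.35;-0.556 -0.083 0.1 0 0.167 0 0.35;-0.556 -0.083 0.143 0 0.167 0 0.35;-0.556 -0.083 0.143 0 0.167 0 0.35;-0.556 -0.083 0.143 0 0.167 0 0.35;-0.556 -0.083 0.143 0 0.167 0 0.35;-0.556 -0.083 0.143 0 0.167 0 0.35;-0.556 -0.083 0.143 0 0.167 0 0.35;-0.556 -0.083 0.143 0 0.167 0 0.35"
python3 - <<'E'
from h import *;from station import bot,eyes
o=bot.get_obs();p,R=o["eef_pos"],quat(o["tool_rot"]);print(p,o["q"])
ph=np.radians(-20);G=H+.045*(np.cos(ph)*ED+np.sin(ph)*E1)+.036*HZ
rows(p,R,[(G-.019*HZ,RW)])
a=eyes.read_camera("side")["image"][130:300,210:360,::-1];b=eyes.read_camera("top")["image"][110:280,150:310,::-1];b2=eyes.read_camera("top")["image"][130:230,300:420,::-1]
cv2.imwrite("pics/g3.png",np.hstack([cv2.resize(x,(w,420),interpolation=2) for x,w in((a,370),(b,395))]))
cv2.imwrite("pics/g3w.png",cv2.resize(b2,None,fx=5,fy=5,interpolation=2))
E
```

```text
t: 7.7
eef_pos: [0.5992, -0.0596, 0.3528]
tool_rot: [-0.0, 0.669, 0.744, -0.003]
contact_force: [-0.0, -0.6, -0.4]
gripper_width: 0.648
grasp_force: 0.0
t: 8.7
eef_pos: [0.5925, -0.3286, 0.2846]
tool_rot: [-0.194, 0.64, 0.723, 0.172]
contact_force: [-0.2, 0.0, 0.6]
gripper_width: 0.649
grasp_force: 0.0
[ 0.5925 -0.3286  0.2846] [ 0.9255  0.7312 -0.6062  1.1914 -0.0612  1.5887  0.5233]
[-0.0002 -0.0016  0.2889 -0.0003 -0.0004  0.001 ]
```

View pics/g3.png

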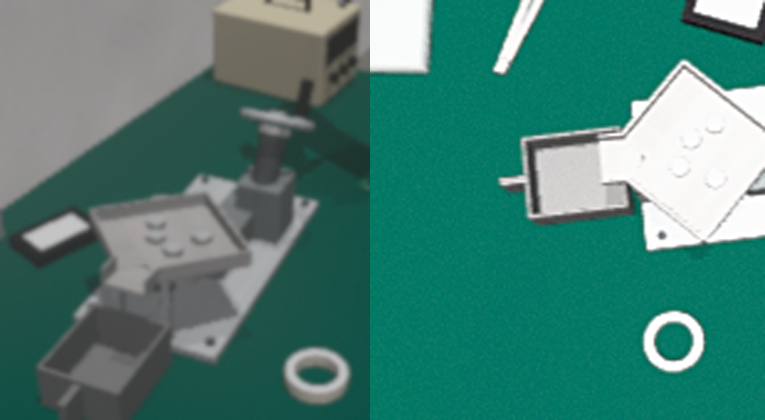

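The bin stands square under the spout: the top view has the rim at (525-630, 128-220) and the lip inside it. Going down onto the handle, stopping halfway to check forces.

```bash
python3 -m crank "0 -0.001 0.08 0 0 0 0.35;0 -0.001 0.15 0 0 0 0.35;0 -0.001 0.15 0 0 0 0.35;0 -0.001 0.15 0 0 0 0.35"
python3 - <<'E'
from h import *;from station import bot,eyes
o=bot.get_obs();p,R=o["eef_pos"],quat(o["tool_rot"]);print(p)
ph=np.radians(-20);G=H+.045*(np.cos(ph)*ED+np.sin(ph)*E1)+.036*HZ
rows(p,R,[(G-.019*HZ,RW)])
X=np.array([p-.0*HZ,G,H]);print(proj("top",X),proj("side",X))
b=eyes.read_camera("top")["image"][130:240,320:420,::-1];a=eyes.read_camera("side")["image"][130:240,270:370,::-1]
cv2.imwrite("pics/g4.png",np.hstack([cv2.resize(x,None,fx=4,fy=4,interpolation=2) for x in(a,b)]))
E
```

```text
t: 9.25
eef_pos: [0.5871, -0.2936, 0.2198]
tool_rot: [-0.194, 0.641, 0.722, 0.172]
contact_force: [0.1, -0.2, 0.1]
gripper_width: 0.653
grasp_force: 0.0
[ 0.5871 -0.2936  0.2198]
[ 0.0036  0.0006  0.1412 -0.0001 -0.0003  0.0002]
[[394.7808 171.585 ]
 [382.0123 176.1542]
 [361.0262 173.8054]] [[335.1989 154.0111]
 [331.7982 168.9999]
 [321.5275 177.6983]]
```

View pics/g4.png

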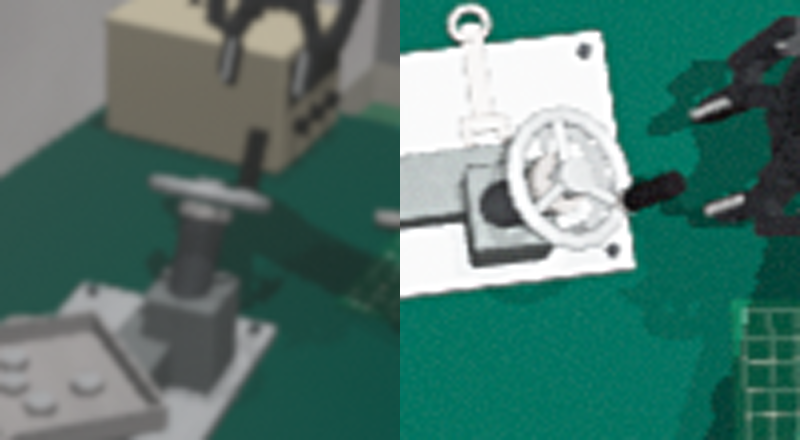

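The fingers straddle the handle: tips at (692,115) and (708,212), handle at (627-685, 190) in the right crop. This matches the projections to within 1-2 px.

```bash
python3 -m crank "0.003 -0.004 0.08 0 0 0 0.35;0.003 -0.004 0.141 0 0 0 0.35;0.003 -0.004 0.141 0 0 0 0.35;0.003 -0.004 0.141 0 0 0 0.35;0.003 -0.004 0.141 0 0 0 1;0.003 -0.004 0.141 0 0 0 1;0.003 -0.004 0.141 0 0 0 1;0.003 -0.004 0.141 0 0 0 1;0.003 -0.004 0.141 0 0 0 1;0.003 -0.004 0.141 0 0 0 1" 50
python3 - <<'E'
from h import *;from station import bot,eyes
o=bot.get_obs();p,R=o["eef_pos"],quat(o["tool_rot"])
r=p+.019*HZ-H;print(p,r@ED,r@E1,r@HZ,R.T@o["contact_force"])
E
```

```text
t: 10.35
eef_pos: [0.5812, -0.259, 0.1599]
tool_rot: [-0.192, 0.642, 0.722, 0.172]
contact_force: [-1.2, -3.6, 6.2]
gripper_width: 0.192
grasp_force: 48.8
[ 0.5812 -0.259   0.1599] 0.043741897276027085 -0.017432223064401887 0.03721891554351148 [ 0.1497 -1.6137 -7.1058]
```

```bash
cat >> h.py <<'E'
def table(f0,angs):
    a=np.radians(f0);print("; ".join("%.3f %.3f 0 0 0 0 1"%(-.09*(np.cos(b)-np.cos(a)),.09*(np.sin(b)-np.sin(a))) for b in np.radians(f0-np.array(angs))))
def stat():
    from station import bot
    o=bot.get_obs();p,R=o["eef_pos"],quat(o["tool_rot"]);r=p+.019*HZ-H;f=np.array(o["contact_force"])
    phi=np.degrees(np.arctan2(r@E1,r@ED));t=-np.sin(np.radians(phi))*ED+np.cos(np.radians(phi))*E1
    rad=np.cos(np.radians(phi))*ED+np.sin(np.radians(phi))*E1
    print("t %.2f phi %.1f rad %.4f h %.4f  Fcw-resist %.1f Frad %.1f Fz %.1f grip %.2f/%.0f"%(o["t"],phi,np.hypot(r@E1,r@ED),r@HZ,f@t,f@rad,f@HZ,o["gripper_width"],o["grasp_force"]),np.round([r@ED,r@E1],4),"q",o["q"])
E
python3 -c "
from h import *
table(-22,range(20,361,20))"
```

```text
0.017 -0.027 0 0 0 0 1; 0.041 -0.046 0 0 0 0 1; 0.071 -0.055 0 0 0 0 1; 0.102 -0.054 0 0 0 0 1; 0.131 -0.043 0 0 0 0 1; 0.154 -0.022 0 0 0 0 1; 0.169 0.006 0 0 0 0 1; 0.173 0.037 0 0 0 0 1; 0.167 0.067 0 0 0 0 1; 0.150 0.094 0 0 0 0 1; 0.126 0.113 0 0 0 0 1; 0.096 0.123 0 0 0 0 1; 0.065 0.122 0 0 0 0 1; 0.036 0.110 0 0 0 0 1; 0.013 0.089 0 0 0 0 1; -0.002 0.062 0 0 0 0 1; -0.006 0.031 0 0 0 0 1; -0.000 0.000 0 0 0 0 1
```

```bash
python3 -m crank "0.017 -0.027 0 0 0 0 1; 0.041 -0.046 0 0 0 0 1; 0.071 -0.055 0 0 0 0 1; 0.102 -0.054 0 0 0 0 1; 0.131 -0.043 0 0 0 0 1; 0.154 -0.022 0 0 0 0 1;0.154 -0.022 0 0 0 0 1" 60
python3 -c "
from h import *
stat();table(-142,range(20,361,20))"
```

```text
t: 11.05
eef_pos: [0.5635, -0.1918, 0.1996]
tool_rot: [-0.192, 0.641, 0.723, 0.173]
contact_force: [-1.0, -0.8, 9.2]
gripper_width: 0.195
grasp_force: 59.7
t 11.05 phi -142.8 rad 0.0449 h 0.0372  Fcw-resist -1.5 Frad 3.9 Fz 8.3 grip 0.19/60 [-0.0358 -0.0271] q [ 0.8995  0.6474 -0.6635  1.5708 -0.0999  1.2577  0.4604]
0.015 0.028 0 0 0 0 1; 0.019 0.059 0 0 0 0 1; 0.013 0.089 0 0 0 0 1; -0.004 0.116 0 0 0 0 1; -0.029 0.135 0 0 0 0 1; -0.058 0.145 0 0 0 0 1; -0.090 0.143 0 0 0 0 1; -0.119 0.132 0 0 0 0 1; -0.142 0.111 0 0 0 0 1; -0.157 0.083 0 0 0 0 1; -0.161 0.052 0 0 0 0 1; -0.154 0.022 0 0 0 0 1; -0.138 -0.005 0 0 0 0 1; -0.113 -0.024 0 0 0 0 1; -0.083 -0.034 0 0 0 0 1; -0.052 -0.033 0 0 0 0 1; -0.023 -0.021 0 0 0 0 1; 0.000 0.000 0 0 0 0 1
```

Beautiful. Next, one full turn (total 480°).

```bash
python3 -m crank "0.015 0.028 0 0 0 0 1; 0.019 0.059 0 0 0 0 1; 0.013 0.089 0 0 0 0 1; -0.004 0.116 0 0 0 0 1; -0.029 0.135 0 0 0 0 1; -0.058 0.145 0 0 0 0 1; -0.090 0.143 0 0 0 0 1; -0.119 0.132 0 0 0 0 1; -0.142 0.111 0 0 0 0 1; -0.142 0.111 0 0 0 0 1"; python3 -c "
from h import *
stat()"; python3 -m crank "-0.015 -0.028 0 0 0 0 1; -0.019 -0.059 0 0 0 0 1; -0.012 -0.09 0 0 0 0 1; 0.004 -0.116 0 0 0 0 1; 0.029 -0.135 0 0 0 0 1; 0.059 -0.145 0 0 0 0 1; 0.09 -0.144 0 0 0 0 1; 0.119 -0.132 0 0 0 0 1; 0.142 -0.111 0 0 0 0 1; 0.142 -0.111 0 0 0 0 1"
python3 -c "
from h import *
stat();table(-142,range(20,361,20))"
```

```text
t: 12.05
eef_pos: [0.623, -0.2485, 0.163]
tool_rot: [-0.195, 0.642, 0.721, 0.172]
contact_force: [-4.5, -1.9, 9.2]
gripper_width: 0.19
grasp_force: 60.0
t 12.05 phi 34.0 rad 0.0452 h 0.0372  Fcw-resist -2.0 Frad -5.5 Fz 8.6 grip 0.19/60 [0.0374 0.0253] q [ 0.8475  0.8003 -0.6117  1.3677 -0.0437  1.3223  0.4715]
t: 13.05
eef_pos: [0.5635, -0.1917, 0.1997]
tool_rot: [-0.192, 0.641, 0.723, 0.173]
contact_force: [-0.4, -1.0, 9.5]
gripper_width: 0.195
grasp_force: 60.2
t 13.05 phi -143.0 rad 0.0449 h 0.0372  Fcw-resist -2.0 Frad 3.4 Fz 8.7 grip 0.20/60 [-0.0359 -0.0271] q [ 0.9013  0.6481 -0.6665  1.5706 -0.098   1.2577  0.4588]
0.015 0.028 0 0 0 0 1; 0.019 0.059 0 0 0 0 1; 0.013 0.089 0 0 0 0 1; -0.004 0.116 0 0 0 0 1; -0.029 0.135 0 0 0 0 1; -0.058 0.145 0 0 0 0 1; -0.090 0.143 0 0 0 0 1; -0.119 0.132 0 0 0 0 1; -0.142 0.111 0 0 0 0 1; -0.157 0.083 0 0 0 0 1; -0.161 0.052 0 0 0 0 1; -0.154 0.022 0 0 0 0 1; -0.138 -0.005 0 0 0 0 1; -0.113 -0.024 0 0 0 0 1; -0.083 -0.034 0 0 0 0 1; -0.052 -0.033 0 0 0 0 1; -0.023 -0.021 0 0 0 0 1; 0.000 0.000 0 0 0 0 1
```

```bash
python3 -m crank "0.015 0.028 0 0 0 0 1; 0.019 0.059 0 0 0 0 1; 0.013 0.089 0 0 0 0 1; -0.004 0.116 0 0 0 0 1; -0.029 0.135 0 0 0 0 1; -0.058 0.145 0 0 0 0 1; -0.090 0.143 0 0 0 0 1; -0.119 0.132 0 0 0 0 1; -0.142 0.111 0 0 0 0 1; -0.142 0.111 0 0 0 0 1"; python3 -c "
from h import *
stat();table(38,range(10,91,10));table(-52,range(10,91,10));table(-142,range(10,91,10));table(128,range(10,91,10))"
```

```text
t: 14.05
eef_pos: [0.623, -0.2486, 0.163]
tool_rot: [-0.195, 0.642, 0.721, 0.172]
contact_force: [-5.4, -2.3, 8.8]
gripper_width: 0.191
grasp_force: 60.5
t 14.05 phi 34.0 rad 0.0452 h 0.0372  Fcw-resist -3.0 Frad -5.6 Fz 8.5 grip 0.19/60 [0.0375 0.0253] q [ 0.849   0.801  -0.6144  1.3676 -0.0416  1.3224  0.47  ]
-0.009 -0.013 0 0 0 0 1; -0.015 -0.028 0 0 0 0 1; -0.018 -0.043 0 0 0 0 1; -0.019 -0.059 0 0 0 0 1; -0.017 -0.074 0 0 0 0 1; -0.013 -0.089 0 0 0 0 1; -0.005 -0.103 0 0 0 0 1; 0.004 -0.116 0 0 0 0 1; 0.016 -0.126 0 0 0 0 1
0.013 -0.009 0 0 0 0 1; 0.028 -0.015 0 0 0 0 1; 0.043 -0.018 0 0 0 0 1; 0.059 -0.019 0 0 0 0 1; 0.074 -0.017 0 0 0 0 1; 0.089 -0.013 0 0 0 0 1; 0.103 -0.005 0 0 0 0 1; 0.116 0.004 0 0 0 0 1; 0.126 0.016 0 0 0 0 1
0.009 0.013 0 0 0 0 1; 0.015 0.028 0 0 0 0 1; 0.018 0.043 0 0 0 0 1; 0.019 0.059 0 0 0 0 1; 0.017 0.074 0 0 0 0 1; 0.013 0.089 0 0 0 0 1; 0.005 0.103 0 0 0 0 1; -0.004 0.116 0 0 0 0 1; -0.016 0.126 0 0 0 0 1
-0.013 0.009 0 0 0 0 1; -0.028 0.015 0 0 0 0 1; -0.043 0.018 0 0 0 0 1; -0.059 0.019 0 0 0 0 1; -0.074 0.017 0 0 0 0 1; -0.089 0.013 0 0 0 0 1; -0.103 0.005 0 0 0 0 1; -0.116 -0.004 0 0 0 0 1; -0.126 -0.016 0 0 0 0 1
```

```bash
python3 -m crank "-0.009 -0.013 0 0 0 0 1; -0.015 -0.028 0 0 0 0 1; -0.018 -0.043 0 0 0 0 1; -0.019 -0.059 0 0 0 0 1; -0.017 -0.074 0 0 0 0 1; -0.013 -0.089 0 0 0 0 1;-0.013 -0.089 0 0 0 0 1" >/dev/null; python3 -c "
from h import *
stat();table(-22,range(10,31,10));table(-52,range(10,31,10));table(-82,range(10,31,10))"
```

```text
t 14.75 phi -22.0 rad 0.0471 h 0.0372  Fcw-resist -0.5 Frad -0.1 Fz 8.1 grip 0.19/60 [ 0.0437 -0.0176] q [ 0.9137  0.7592 -0.6222  1.458  -0.0448  1.29    0.5139]
0.007 -0.014 0 0 0 0 1; 0.017 -0.027 0 0 0 0 1; 0.028 -0.037 0 0 0 0 1
0.013 -0.009 0 0 0 0 1; 0.028 -0.015 0 0 0 0 1; 0.043 -0.018 0 0 0 0 1
0.016 -0.001 0 0 0 0 1; 0.031 0.001 0 0 0 0 1; 0.046 0.006 0 0 0 0 1
```

```bash
python3 -m crank "0.007 -0.014 0 0 0 0 1; 0.017 -0.027 0 0 0 0 1; 0.028 -0.037 0 0 0 0 1" >/dev/null; python3 -c "
from h import *
stat()"
```

```text
t 15.05 phi -49.0 rad 0.0475 h 0.0372  Fcw-resist 5.1 Frad 1.1 Fz 6.2 grip 0.20/60 [ 0.0312 -0.0358] q [ 0.9365  0.7222 -0.6325  1.5139 -0.0553  1.2715  0.5195]
```

```bash
python3 -m crank "0.013 -0.009 0 0 0 0 1; 0.028 -0.015 0 0 0 0 1; 0.043 -0.018 0 0 0 0 1" >/dev/null; python3 -c "
from h import *
stat()
for f in (-112,-142,-172,158,128,98,68,38,8):print(f);table(f,[10,20,30])"
```

```text
t 15.35 phi -77.3 rad 0.0472 h 0.0373  Fcw-resist 3.7 Frad 2.2 Fz 9.1 grip 0.20/60 [ 0.0104 -0.0461] q [ 0.944   0.6845 -0.6453  1.5591 -0.0697  1.2606  0.5104]
-112
0.014 0.007 0 0 0 0 1; 0.027 0.017 0 0 0 0 1; 0.037 0.028 0 0 0 0 1
-142
0.009 0.013 0 0 0 0 1; 0.015 0.028 0 0 0 0 1; 0.018 0.043 0 0 0 0 1
-172
0.001 0.016 0 0 0 0 1; -0.001 0.031 0 0 0 0 1; -0.006 0.046 0 0 0 0 1
158
-0.007 0.014 0 0 0 0 1; -0.017 0.027 0 0 0 0 1; -0.028 0.037 0 0 0 0 1
128
-0.013 0.009 0 0 0 0 1; -0.028 0.015 0 0 0 0 1; -0.043 0.018 0 0 0 0 1
98
-0.016 0.001 0 0 0 0 1; -0.031 -0.001 0 0 0 0 1; -0.046 -0.006 0 0 0 0 1
68
-0.014 -0.007 0 0 0 0 1; -0.027 -0.017 0 0 0 0 1; -0.037 -0.028 0 0 0 0 1
38
-0.009 -0.013 0 0 0 0 1; -0.015 -0.028 0 0 0 0 1; -0.018 -0.043 0 0 0 0 1
8
-0.001 -0.016 0 0 0 0 1; 0.001 -0.031 0 0 0 0 1; 0.006 -0.046 0 0 0 0 1
```

```bash
python3 -m crank "0.016 -0.001 0 0 0 0 1; 0.031 0.001 0 0 0 0 1; 0.046 0.006 0 0 0 0 1" >/dev/null; python3 -c "
from h import *
stat()"
```

```text
t 15.65 phi -106.1 rad 0.0463 h 0.0372  Fcw-resist 4.4 Frad 7.6 Fz 12.4 grip 0.19/61 [-0.0128 -0.0445] q [ 0.9328  0.658  -0.6573  1.58   -0.0842  1.2585  0.4879]
```

```bash
python3 -m crank "0.014 0.007 0 0 0 0 1; 0.027 0.017 0 0 0 0 1; 0.037 0.028 0 0 0 0 1" >/dev/null; python3 -c "
from h import *
stat()"
```

```text
t 15.95 phi -138.4 rad 0.0450 h 0.0372  Fcw-resist 3.3 Frad 6.9 Fz 12.3 grip 0.20/61 [-0.0337 -0.0299] q [ 0.9047  0.65   -0.6664  1.5708 -0.0948  1.2623  0.4574]
```

```bash
python3 -m crank "0.009 0.013 0 0 0 0 1; 0.015 0.028 0 0 0 0 1; 0.018 0.043 0 0 0 0 1" >/dev/null; python3 -c "
from h import *
stat()"
```

```text
t 16.25 phi -171.0 rad 0.0438 h 0.0372  Fcw-resist 3.2 Frad 1.9 Fz 11.4 grip 0.19/61 [-0.0432 -0.0068] q [ 0.8685  0.6647 -0.6665  1.5332 -0.0944  1.2697  0.4279]
```

```bash
python3 -m crank "0.001 0.016 0 0 0 0 1; -0.001 0.031 0 0 0 0 1; -0.006 0.046 0 0 0 0 1" >/dev/null; python3 -c "
from h import *
stat()"
```

```text
t 16.55 phi 157.5 rad 0.0429 h 0.0372  Fcw-resist 4.1 Frad -0.4 Fz 9.7 grip 0.20/61 [-0.0396  0.0164] q [ 0.8357  0.6962 -0.6577  1.479  -0.0844  1.2841  0.4089]
```

```bash
python3 -m crank "-0.007 0.014 0 0 0 0 1; -0.017 0.027 0 0 0 0 1; -0.028 0.037 0 0 0 0 1" >/dev/null; python3 -c "
from h import *
stat()"
```

```text
t 16.85 phi 125.9 rad 0.0426 h 0.0372  Fcw-resist 3.2 Frad -3.2 Fz 9.7 grip 0.19/61 [-0.025   0.0345] q [ 0.8146  0.7353 -0.6447  1.4219 -0.0701  1.3018  0.4054]
```

```bash
python3 -m crank "-0.013 0.009 0 0 0 0 1; -0.028 0.015 0 0 0 0 1; -0.043 0.018 0 0 0 0 1" >/dev/null; python3 -c "
from h import *
stat()"
```

```text
t 17.15 phi 94.7 rad 0.0430 h 0.0371  Fcw-resist 2.8 Frad -7.1 Fz 11.8 grip 0.19/61 [-0.0035  0.0428] q [ 0.8104  0.7715 -0.6317  1.3774 -0.0562  1.3178  0.4178]
```

```bash
python3 -m crank "-0.016 0.001 0 0 0 0 1; -0.031 -0.001 0 0 0 0 1; -0.046 -0.006 0 0 0 0 1" >/dev/null; python3 -c "
from h import *
stat()"
```

```text
t 17.45 phi 86.4 rad 0.0433 h 0.0369  Fcw-resist 47.8 Frad -11.8 Fz 22.5 grip 0.19/62 [0.0028 0.0432] q [ 0.8194  0.7917 -0.6355  1.359  -0.0616  1.3348  0.4411]
```

```bash
python3 -m crank "-0.014 -0.007 0 0 0 0 1; -0.027 -0.017 0 0 0 0 1; -0.037 -0.028 0 0 0 0 1" >/dev/null; python3 -c "
from h import *
stat()"
```

```text
t 17.75 phi 85.4 rad 0.0425 h 0.0371  Fcw-resist 71.4 Frad 20.1 Fz 15.8 grip 0.20/61 [0.0034 0.0423] q [ 0.8383  0.7956 -0.6485  1.3658 -0.0727  1.325   0.469 ]
```

The stop is felt at φ≈86-88° (48 N, then 71 N). Now I back off a quarter turn, starting from the overdriven command at 38°.

```bash
python3 -c "
from h import *
table(38,range(-15,-141,-12))"
```

```text
0.017 0.016 0 0 0 0 1; 0.033 0.026 0 0 0 0 1; 0.051 0.032 0 0 0 0 1; 0.069 0.035 0 0 0 0 1; 0.088 0.033 0 0 0 0 1; 0.106 0.027 0 0 0 0 1; 0.123 0.018 0 0 0 0 1; 0.137 0.006 0 0 0 0 1; 0.148 -0.009 0 0 0 0 1; 0.156 -0.026 0 0 0 0 1; 0.160 -0.044 0 0 0 0 1
```

```bash
python3 -m crank "0.017 0.016 0 0 0 0 1; 0.033 0.026 0 0 0 0 1; 0.051 0.032 0 0 0 0 1; 0.069 0.035 0 0 0 0 1;0.069 0.035 0 0 0 0 1" >/dev/null; python3 -c "
from h import *
stat()"; python3 -m crank "0.019 -0.002 0 0 0 0 1; 0.037 -0.008 0 0 0 0 1; 0.054 -0.017 0 0 0 0 1; 0.068 -0.029 0 0 0 0 1; 0.079 -0.044 0 0 0 0 1; 0.087 -0.061 0 0 0 0 1; 0.091 -0.079 0 0 0 0 1; 0.092 -0.087 0 0 0 0 1;0.092 -0.087 0 0 0 0 1;0.092 -0.087 0 0 0 0 1" >/dev/null
python3 - <<'E'
from h import *
stat()
from station import eyes
a=eyes.read_camera("side")["image"][130:300,210:360,::-1];b=eyes.read_camera("top")["image"][110:280,170:400,::-1]
cv2.imwrite("pics/g5.png",np.hstack([cv2.resize(x,(w,420),interpolation=2) for x,w in((a,300),(b,500))]))
E
```

```text
t 18.25 phi 87.9 rad 0.0432 h 0.0372  Fcw-resist 4.7 Frad -7.3 Fz 10.5 grip 0.19/61 [0.0016 0.0432] q [ 0.8116  0.7785 -0.6296  1.3698 -0.0526  1.3214  0.4233]
t 19.25 phi 178.6 rad 0.0434 h 0.0372  Fcw-resist 1.1 Frad 2.4 Fz 9.2 grip 0.19/61 [-0.0434  0.001 ] q [ 0.8577  0.6732 -0.6649  1.5174 -0.0921  1.2724  0.4203]
```

View pics/g5.png

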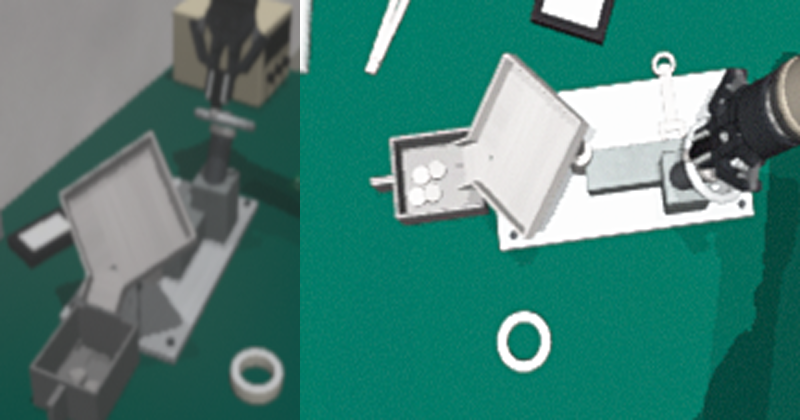

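All four cells lie in the bin (top crop (410-440, 165-198)) and the tray is empty. The wheel is about 90° back from the stop. Releasing and withdrawing along the axis.

```bash
python3 -m crank "0 0 0 0 0 0 0.35;0 0 0 0 0 0 0.35;0 0 0 0 0 0 0.35;0 0 0 0 0 0 0.35;0 0 -0.05 0 0 0 0.35;0 0 -0.12 0 0 0 0.35;0 0 -0.2 0 0 0 0.35;0 0 -0.3 0 0 0 0.35;0 0 -0.4 0 0 0 0.35;0 0 -0.4 0 0 0 0.35;0 0 -0.4 0 0 0 0.35;0 0 -0.4 0 0 0 0.35;0 0 -0.4 0 0 0 0.35"
python3 - <<'E'
from h import *
from station import eyes
for p in(-1.2,):pass
a=eyes.read_camera("side")["image"][130:300,210:360,::-1];b=eyes.read_camera("top")["image"][110:280,170:400,::-1]
cv2.imwrite("pics/g6.png",np.hstack([cv2.resize(x,(w,420),interpolation=2) for x,w in((a,300),(b,500))]))
X=H+.0015*ED-.0015*E1+.036*HZ+np.array([.045*(np.cos(t)*ED+np.sin(t)*E1) for t in np.radians([155,177,199])])
print((proj("top",X)-[170,110])*[500/230,420/170]+[300,0])
E
```

```text
t: 20.65
eef_pos: [0.6016, -0.2797, 0.3733]
tool_rot: [-0.195, 0.641, 0.722, 0.172]
contact_force: [-0.1, 0.0, -0.6]
gripper_width: 0.649
grasp_force: 0.0
[[704.4083 133.4293]
 [703.4517 148.5342]
 [706.9381 164.0751]]
```

View pics/g6.png

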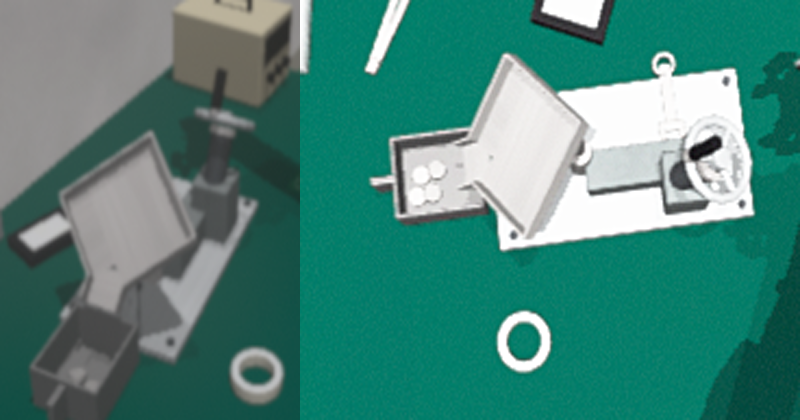

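The handle is at (705,149) against a predicted (703,149), so the wheel stayed put. The cells are in the bin and the arm is clear.

```bash
python3 -c "
from station import ticket
print(ticket.hand_in())"
```

```text
the job is handed in; nothing more can be done
None
```

The job is handed in: the bin stands under the spout with all four coin cells in it, the wheel was cranked to its stop and backed off about 90°, and the arm is clear; no verdict came back, and I didn't re-image the ruler and knife.

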